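Release the ratchet board vise and put the board in the red tray

TASK

Free the circuit board from the ratchet vise: press the pawl's red thumb tab down by feel until it just meets its stop, without forcing it, hold it there until the sprung jaw has backed all the way off, and let the pawl drop back. Then slide the board out from under the fixed jaw's lip, lift it out and lay it flat on its underside in the empty red tray without dropping it. Leave everything else on the bench where it is.

Things in the scene. Friction and masses are not known exactly. Their poses are not given: they have to be found in the camera images.
- vise: Ratchet board vise, fixed: blue base 100 (x) x 320 (y) x 12 mm, y from -135 to +185. Origin on the bench, z up. Along its y (mm): fixed aluminium jaw (face at -105), board (middle at -65, on rails 30 high), moving jaw with red lip (face at -25 clamped), brass ratchet wheel (55), pawl pivot (100, height 75), red thumb tab (160). Highest part 85 mm.
- fixed_lip (a point): Inner edge of the fixed jaw's lip, middle of its length, at its top, 45 mm above the bench. Both jaws are 80 mm long in x; each lip is 10 mm thick, reaches 5 to 6 mm in over the board's edge and is 1.5 mm above it.
- wheel_hub (a point): Axle (along the vise's x) of the brass 12-tooth ratchet wheel, 58 mm across, 12 mm wide, 45 mm above the bench; geared to the moving jaw, which its spring pulls open. The steel pawl's nose rests in its top teeth.
- tab (a point): Middle of the top of the pawl's red thumb tab, 30 x 30 x 7 mm, 85 mm above the bench at rest. Pressed down, it rocks the pawl's nose up off the wheel against a spring and the loaded tooth: 4 to 6 N to start, 7 to 10 N on the way, nose clear of the teeth after 6 mm, hard stop after 7.3 mm (the force then climbs steeply). More than 18 N bends the pawl. It springs back when released.
- pawl (a joint): Angle of the pawl in rad: 0 at rest down in the teeth, about 0.10 where its nose comes clear of the wheel, 0.122 at its stop.
- jaw (a joint): How far the moving jaw has backed off along the vise's +y, in m: 0 clamped, 0.020 fully open. While the pawl is held clear the built-in spring and damper open it by themselves at about 6 mm/s (some 3 to 4 s in all); with the pawl down the wheel stops at the next tooth (10.5 mm apart).
- module_grip (a point): Middle of the heatsink to grip: aluminium, finned, 28 (x) x 40 (y) x 45 mm, in the middle of the clamped board. Point is 28 mm above the board's underside, 20 mm below the heatsink's top. Axes as the vise's. Both y edges of the board lie under jaw lips; with the jaw fully open, sliding it 10 mm (7 to 13) along the vise's +y clears both lips.
- tray_red: Red open tray, fixed, 150 (x) x 170 (y) mm outside, 24 mm high, walls and floor 4 mm thick; origin at the middle of its underside. Empty. It and the blue tray may be in each other's place.
- tray_blue: Blue open tray of the same size, fixed, with an old board in it: not wanted.
- spool: Solder spool, white, 50 mm across, 46 mm tall, standing beside the vise. Leave alone.
- pump: Blue desoldering pump, 200 mm long along its x, 20 mm thick, lying beyond the vise. Leave alone.
- meter: Red multimeter, 150 x 80 x 35 mm, lying at the back. Leave alone.
- driver: Screwdriver lying along its x, at the back. Leave alone.
- loupe: Magnifying glass lying flat, 130 mm long along its x, 10 mm thick, between vise and trays. Leave alone.
- oldboard: Old board 60 x 45 mm with a yellow part, 24 mm high, lying in the blue tray. Leave alone.
- tin: Round parts tin, 62 mm across, 23 mm tall, at the back left. Leave alone.
- module: The clamped circuit board, 0.18 kg, green, 70 (x) x 80 (y) x 3 mm, with the heatsink in its middle and small parts up to 12 mm high beyond the heatsink's y ends; origin at the middle of its underside, axes as module_grip.
Things that resemble listed ones, but are neither listed nor needed, are in the scene too. Leave any grey look-alike of the tray_red alone. There is more than one size of the module; the job needs the larger.

How it is judged:
On the way, in this order (a step that is already met when the one before it is completed fails the run):
1. the pawl is held off the wheel and the jaw has backed off at least 18 mm (value of joint jaw above 0.018 m and value of joint pawl above 0.08 rad), for 0.2 s.
2. the pawl has been let drop back onto the wheel (value of joint pawl below 0.04 rad), for 0.2 s.
3. the board has been lifted clear of the vise (height (world z) of module_grip above 0.078 m), for 0.1 s.
At the end, for the whole second after the job is handed in: The jaw is at least 18 mm open and the pawl is down (below 0.04 rad); the board lies flat on its underside (tilt below 0.08 rad) on the red tray's floor, within 45 mm (tray x) and 55 mm (tray y) of its middle, released and at rest (value of joint jaw above 0.018 m and value of joint pawl below 0.04 rad and x of module_grip in the frame of tray_red between -0.045 and 0.045 m and y of module_grip in the frame of tray_red between -0.055 and 0.055 m and z of module_grip in the frame of tray_red between 0.026 and 0.037 m and angle between module_grip's own z axis and vertical below 0.08 rad and linear speed of module below 0.02 m/s and angular speed of module below 0.2 rad/s); the robot touches nothing.
It fails at once if the pawl is pressed with more than 18 N (contact force between any of the fingers, the arm and pawl above 18 N).
It fails at once if the board falls freely (faster than 0.6 m/s out of the gripper) (linear speed of module above 0.6 m/s and contact force between the fingers and module below 0.1 N).
It fails at once if a bystander (solder spool, desoldering pump, multimeter, screwdriver, magnifying glass, old board, parts tin) is moved more than 20 mm (distance of any of spool, pump, meter, driver, loupe, oldboard, tin from where it was at the start of the episode above 0.02 m).
It also fails if it takes over 72 s, if anything falls off the work surface, if the arm or the gripper's body presses on something with over 40 N, if the wrist force passes 120 N, or if a joint passes its speed limit or range.

ROBOT

A 7-joint arm with a two-finger parallel gripper is mounted at the origin on the work surface. World frame = base frame: x ahead of the robot, y to its left, z up, the work surface at z = 0. Lengths are in m, angles in rad, forces in N, time in s.
With the tool pointing down it reaches from about 0.4 to 0.85 m from the base axis. Payload 4.5 kg.
Tool frame: the origin (TCP) lies at the centre of the arm's flange, where the gripper is bolted on; the fingertips stand 166 mm ahead of it and the grasp point (between the pads) lies 147 mm ahead of it (r.grip_depth is the distance from the TCP to the grasp point, in m); z points along the fingers, y is the line along which they close (so a half turn about z gives the same grasp; the last joint's range is limited). The gripper opens to 88 mm and grips with 3 to 60 N. Pads are 18 mm wide; open, the fingers measure 123 mm over their backs; the gripper's body (75 mm by 187 mm) begins 45 mm behind the grasp point.
Start: joints at [1.309, 0.689, -0.195, 1.565, 0.157, 0.902, -0.215], TCP at [0.182, -0.598, 0.405] pointing down, gripper open.
Joint ranges: [-3.01, 3.01], [-0.46, 2.08], [-1.47, 1.51], [0.13, 2.56], [-1, 4.14], [0.04, 2.09], [-2.66, 2.66]. Speed limits (rad/s): [2.57, 2.57, 3.14, 3.14, 3.14, 3.14, 3.14].

INTERFACE

Orientations are given as a unit quaternion [x, y, z, w].
In Python, from plant import status, cams, r, finder gives the robot as it stands.
- The arm moves only by the tool play_rows, never from a script. Its argument "rows" is a list of rows, each a list of 7 numbers: the opening in per cent of the stroke, from 0 (shut) to 100 (fully open), then the shift along the tool's x, y, z in m, then the turn, a rotation vector about the tool's x, y, z in degrees. A call has 1 to 8 rows; each row shifts and turns the commanded pose from where the row before left it, along the tool's axes as they then stand; what a row does not reach is not made up. A row lasts 1/8 s, in which the tool goes at most 62.5 mm and 10.7 degrees, less where a joint would pass 70% of its speed; a pose out of reach is approached as far as the arm can. A call with a gripper value outside its range is refused whole. The fingers move at their own pace and stop on an object; "grip_force" is the grip in N (left out, the last holds). Time passes only in rows, so rows that do not move let the fingers close. It gives the time, the measured TCP pose, the force, the opening and the grip force at its end, in the units of the state.
- status.get_state(): the state, without advancing time (a new reading comes with each control period).
- cams.snapshot(name): name is "scene" or "top" or "wrist"; returns the picture (480x640x3 uint8, red, green, blue); there is no depth.
- cams.camera_params(name): a dict with "vfov" (degrees; the focal length in pixels is half the picture's height over the tangent of half this angle, whatever the lens; pixels are square), "cx", "cy" (the principal point, pixels), "R" (3x3) and "t" (3): a world point X has camera coordinates R X + t; the wrist camera has in their place "tool_from_camera" (4x4, takes a point from camera to tool coordinates, whose origin is the TCP and whose axes are the flange's). Camera axes: x right, y down, z forward; pixel columns grow to the right and rows downward; lengths in m; the calibration is good to about 2 mm. A picture is of the moment at which its call begins: read the wrist's pose just before it. camera_params takes no time and is no camera call.
- r.finish_job(): hands the job in; it is judged then, once.
Trained networks look in the newest picture that a camera, given by its name, has taken for a name from the list of things; names that differ only in an ending like _2 or _b are one class to them, and where a whole thing is asked for, a point or a joint stands for the part that bears it (a point fixed in the world has none). Each returns a list of dicts, best first, with "score" (0 to 1); they miss things now and then, are a little off and sometimes report something else, mostly with a low value. They report only what shows in the picture. A call takes as long as a camera call. They do not tell look-alikes from the thing itself.
- finder.spot_in(camera, label): "at" ([x, y, z] in m, in the coordinates of the camera as it stood for that picture, good to about 4 mm: the middle of the surface that is visible of it).
- finder.regions_of(camera, label): "mask" (480x640 bool, what is visible of it).
The state is a dict: "clock": time; "q": joint angles; "qd": joint speeds; "joint_torque": joint torques, N m; "tool_pos": TCP position; "eef_rot": TCP orientation; "contact_force": force on the tool from outside, world axes, zero at the start; "moment": the same for the moment, N m; "opening": opening from 0.0 (shut) to 1.0 (fully open); "finger_force": force on a finger pad.
Only numpy, scipy, OpenCV 4.12 (cv2) and the standard library are available. Lean on these libraries where they do the work, as an engineer would, in place of code of your own. Each camera call takes 0.05 s, during which the arm holds its last target. There are 200 camera calls.

## Working session

There is one attempt and no reset: what is moved stays moved. The work goes in short steps, Python scripts to look and compute and a tool call to move; the robot and the scene stay as the last step left them, time stands still between calls to the robot, and variables do not carry over. Pictures are saved under pics/ and viewed, at most 10 in all, crops included, and the job is handed in when it is done.

Besides the shell and the picture viewer there is one more tool, called after "Call:" in YAML: its name, and indented under it one key for each argument. play_rows: Moves the arm, as the interface text tells. Its arguments: {"type":"object","properties":{"rows":{"type":"array","items":{"type":"array","items":{"type":"number"}}},"grip_force":{"type":"number"}},"required":["rows"]}

```bash
mkdir -p pics; cat > h.py <<'E'
import numpy as np, cv2
from plant import status, cams, r, finder
from scipy.spatial.transform import Rotation as Ro
def world(cam,p,st=None):
    P=cams.camera_params(cam)
    if cam=='wrist':
        T=np.array(P['tool_from_camera']); q=T[:3,:3]@p+T[:3,3]
        return Ro.from_quat(st['eef_rot']).apply(q)+st['tool_pos']
    return np.array(P['R']).T@(np.array(p)-np.array(P['t']))
def ray(cam,u,v,z,st=None):
    P=cams.camera_params(cam); f=240/np.tan(np.radians(P['vfov'])/2)
    d=np.array([(u-P['cx'])/f,(v-P['cy'])/f,1.])
    o=world(cam,np.zeros(3),st); e=world(cam,d,st)-o
    return o+e*(z-o[2])/e[2]
def snap(cam,name=None):
    im=cams.snapshot(cam)
    if name: cv2.imwrite(f'pics/{name}.png',im[...,::-1])
    return im
E
python3 - <<'E'
from h import *
np.set_printoptions(precision=4,suppress=True)
s=status.get_state(); print(s)
a=snap('top','top0'); b=snap('scene','scene0')
for c in ['top','scene']:
    print(c, cams.camera_params(c))
for n in ['vise','tab','module_grip','wheel_hub','tray_red','tray_blue','spool','loupe']:
    for d in finder.spot_in('top',n)[:3]: print(n,round(d['score'],2),world('top',d['at']))
print(cams.camera_params('wrist'))
E
```

```text
{'clock': 0.0, 'q': array([ 1.3088,  0.69  , -0.1945,  1.5663,  0.1573,  0.9025, -0.2151]), 'qd': array([-0.0012,  0.001 , -0.0014, -0.0014,  0.0017, -0.001 , -0.0003]), 'joint_torque': array([  0.0002, -52.7563,  -1.2667, -15.3423,  -0.0526,   0.0065,
         0.0002]), 'tool_pos': array([ 0.1821, -0.5976,  0.4039]), 'eef_rot': array([ 0.9891,  0.1474, -0.0002, -0.0009]), 'contact_force': array([ 0.2934,  0.5124, -0.2784]), 'moment': array([-0.0083,  0.0218,  0.0526]), 'finger_force': 0.0, 'opening': 0.9983945344832637}
top {'vfov': 48.59515324583045, 'cx': 321.89772290301033, 'cy': 240.7504069321454, 'R': array([[ 0.0178, -0.9998,  0.0001],
       [-0.9833, -0.0175, -0.1811],
       [ 0.1811,  0.0031, -0.9835]]), 't': array([0.0081, 0.4978, 1.1196])}
scene {'vfov': 48.05977273778555, 'cx': 313.74255636139026, 'cy': 236.51448225014758, 'R': array([[-0.015 ,  0.9999, -0.0057],
       [ 0.7712,  0.0079, -0.6365],
       [-0.6364, -0.0139, -0.7713]]), 't': array([ 0.0086, -0.314 ,  1.6667])}
vise 0.85 [0.5153 0.1421 0.0142]
tab 0.72 [0.5123 0.2254 0.0862]
module_grip 0.81 [0.5166 0.0302 0.0344]
module_grip 0.7 [ 0.3956  0.0374 -0.0012]
wheel_hub 0.68 [0.5145 0.1388 0.0118]
wheel_hub 0.56 [ 0.7602 -0.1323  0.0222]
wheel_hub 0.32 [0.6095 0.1133 0.0139]
tray_red 0.97 [ 0.1611 -0.3106  0.0015]
tray_red 0.66 [0.6827 0.369  0.0216]
tray_red 0.59 [ 0.4371 -0.2764  0.0005]
tray_blue 0.79 [ 0.6212 -0.3028  0.0042]
spool 0.8 [0.4079 0.1415 0.0462]
loupe 0.85 [ 0.4304 -0.0856  0.0155]
{'vfov': 70.58204179639871, 'cx': 322.08271948131005, 'cy': 240.45137170525922, 'tool_from_camera': array([[-0.0001, -0.9641, -0.2655,  0.0681],
       [ 1.    , -0.0001, -0.0001, -0.0002],
       [ 0.0001, -0.2655,  0.9641,  0.0198],
       [ 0.    ,  0.    ,  0.    ,  1.    ]])}
```

View pics/top0.png

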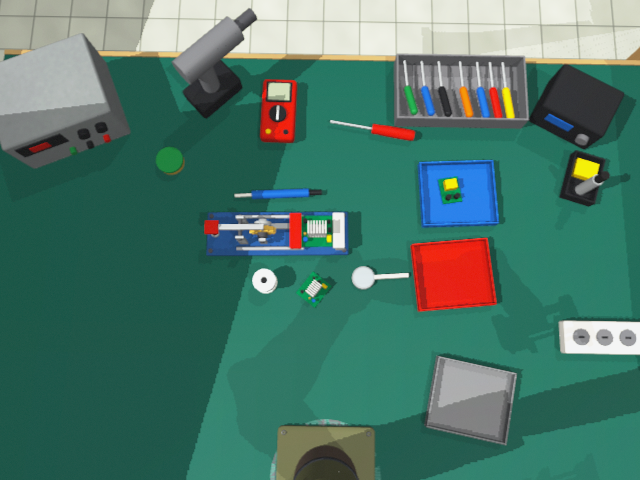

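View pics/scene0.png

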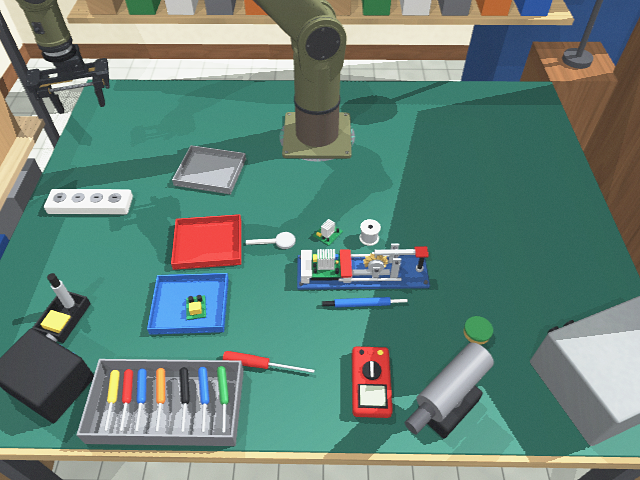

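The top view shows the vise at pixels (205–350, 212–255), with the tab at (211,227) on its left and the board at (317,228). The red tray is at (454,274). The decoys are a small board at (313,288) and a grey tray at (472,400). Next I'll move the wrist camera over the vise.

Call:
play_rows:
  rows:
    - [0,0.033,-0.035,0,0,0,-9.1]
    - [0,0.038,-0.029,0,0,0,-9.1]
    - [0,0.042,-0.023,0,0,0,-9.1]
    - [0,0.045,-0.016,0,0,0,-9.1]
    - [0,0.047,-0.009,0,0,0,-9.1]
    - [0,0.048,-0.001,0,0,0,-9.1]
    - [0,0.047,0.006,0,0,0,-9.1]
    - [0,0.046,0.014,0,0,0,-9.1]
  grip_force: 20

```text
clock: 1.5
tool_pos: [0.3517, -0.253, 0.405]
eef_rot: [0.707, 0.707, 0.0, 0.001]
contact_force: [0.8, -0.3, 0.6]
opening: 0.114
finger_force: 0.0
```

Call:
play_rows:
  rows:
    - [0,0.043,0.021,0,0,0,0]
    - [0,0.043,0.021,0,0,0,0]
    - [0,0.043,0.021,0,0,0,0]
    - [0,0.043,0.021,0,0,0,0]
    - [0,0.043,0.021,0,0,0,0]
    - [0,0.043,0.021,0,0,0,0]
    - [0,0.043,0.021,0,0,0,0]
    - [0,0.043,0.021,0,0,0,0]

```text
clock: 2.5
tool_pos: [0.5213, 0.0904, 0.4048]
eef_rot: [0.709, 0.705, 0.0, 0.0]
contact_force: [1.5, 0.3, 0.0]
opening: 0.004
finger_force: 0.0
```

```bash
python3 - <<'E'
from h import *
np.set_printoptions(precision=4,suppress=True)
s=status.get_state(); print(s['tool_pos'],s['eef_rot'],s['contact_force'],s['q'])
a=snap('wrist','w1')
for n in ['vise','tab','module_grip','fixed_lip','wheel_hub']:
    for d in finder.spot_in('wrist',n)[:3]: print(n,round(d['score'],2),world('wrist',d['at'],s))
E
```

```text
[0.5213 0.0904 0.4048] [0.7087 0.7055 0.0001 0.0003] [1.5119 0.2734 0.0046] [ 0.0462  0.5956 -0.4933  1.8448  0.3818  0.7957 -0.6509]
vise 0.65 [0.5189 0.1794 0.0141]
tab 0.7 [0.5182 0.231  0.0885]
module_grip 0.96 [0.5208 0.0464 0.0335]
module_grip 0.79 [ 0.3974  0.0384 -0.002 ]
fixed_lip 0.71 [0.52   0.1748 0.0166]
wheel_hub 0.9 [0.5244 0.1764 0.013 ]
wheel_hub 0.58 [0.7859 0.1294 0.0326]
```

View pics/w1.png

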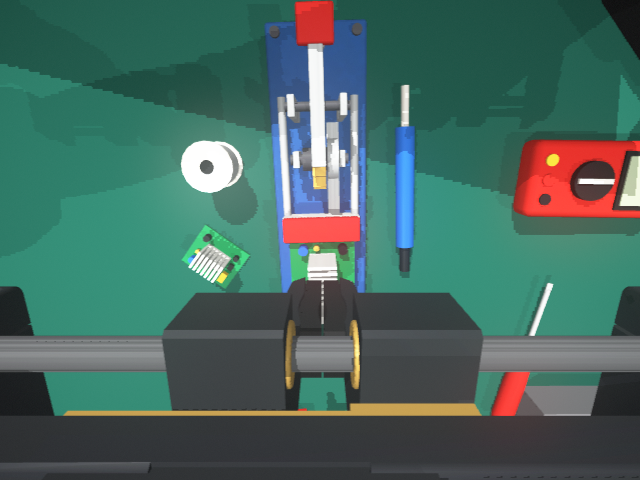

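The wrist view shows the red tab at (315,22), the moving jaw's red lip at (321,229) and the heatsink at (322,267). The vise is close to aligned with the image, and the gripper hides the lower part.

```bash
python3 - <<'E'
from h import *
np.set_printoptions(precision=4,suppress=True)
s=status.get_state()
a=cv2.imread('pics/w1.png'); t=cv2.imread('pics/top0.png')
def red(im,x0,x1,y0,y1):
    c=im[y0:y1,x0:x1].astype(int); m=((c[...,2]>110)&(c[...,1]<80)&(c[...,0]<80)).astype(np.uint8)
    n,l,st,_=cv2.connectedComponentsWithStats(m); k=1+np.argmax(st[1:,4]); p=cv2.findNonZero((l==k).astype(np.uint8))+np.array([x0,y0])
    return cv2.minAreaRect(p)
for nm,c,im,b,z in [('tab','wrist',a,(280,350,0,60),.085),('lip','wrist',a,(270,370,205,255),.045),('tab','top',t,(195,225,210,245),.085),('lip','top',t,(283,306,205,255),.045)]:
    rc=red(im,*b); print(nm,c,rc, ray(c,*rc[0],z,s)); print(np.array([ray(c,*q,z,s)[:2] for q in cv2.boxPoints(rc)]).round(4).tolist())
for n,u,v,z in [('bTL',266,22,.012),('bTR',366,20,.012),('bBL',281,290,.012),('bBR',367,285,.012)]: print(n,ray('wrist',u,v,z,s))
for n,u,v,z in [('hs',317,228,.078),('fixlip',339,230,.045),('bl',207,255,.012),('br',348,255,.012),('tl',208,213,.012)]: print(n,ray('top',u,v,z))
cv2.imwrite('pics/topz.png',cv2.resize(t[195:325,190:510],None,fx=2.5,fy=2.5,interpolation=cv2.INTER_CUBIC))
E
```

```text
tab wrist ((314.0, 23.0), (44.0, 38.0), 90.0) [0.5146 0.2485 0.085 ]
[[0.5002, 0.2635], [0.5293, 0.2633], [0.5294, 0.2331], [0.4994, 0.2333]]
lip wrist ((310.5, 217.5), (25.0, 1.0), -0.0) [0.5081 0.0861 0.045 ]
[[0.4953, 0.0857], [0.4953, 0.0867], [0.5208, 0.0866], [0.5208, 0.0855]]
tab top ((211.0, 226.5), (13.0, 14.0), 90.0) [0.5169 0.2532 0.085 ]
[[0.5308, 0.2689], [0.5313, 0.2391], [0.5031, 0.2376], [0.5026, 0.2673]]
lip top ((295.0, 230.5), (35.0, 12.0), 90.0) [0.5195 0.0766 0.045 ]
[[0.5588, 0.0909], [0.5593, 0.0644], [0.4807, 0.0624], [0.4803, 0.0886]]
bTL [0.4667 0.2722 0.012 ]
bTR [0.5634 0.2733 0.012 ]
bBL [ 0.4705 -0.0083  0.012 ]
bBR [ 0.5725 -0.0025  0.012 ]
hs [0.5191 0.0279 0.078 ]
fixlip [ 0.5224 -0.0202  0.045 ]
bl [0.4666 0.2744 0.012 ]
br [ 0.4723 -0.0421  0.012 ]
tl [0.5634 0.2776 0.012 ]
```

View pics/topz.png

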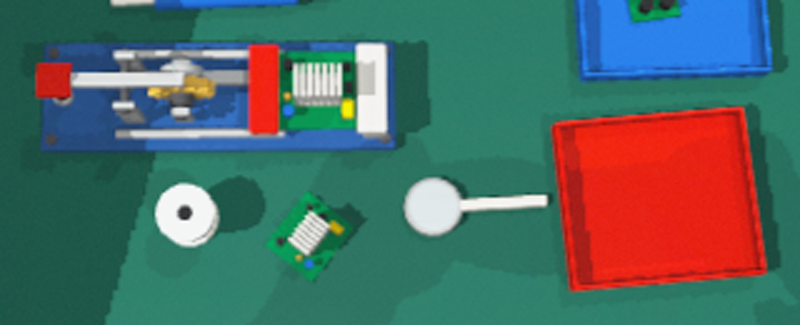

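The zoomed top view confirms the layout: lip at crop (263,88), heatsink at (317,82), fixed jaw at (372,88), and the tray clear of the loupe. The measurements put the vise origin near (0.517, 0.091) with about 1° of yaw. Now I'll go over the tab.

Call:
play_rows:
  rows:
    - [0,0.041,-0.001,0.02,0,0,-0.4]
    - [0,0.041,-0.001,0.02,0,0,-0.4]
    - [0,0.041,-0.001,0.02,0,0,-0.4]
    - [0,0.041,-0.001,0.02,0,0,0]
    - [0,0,0,0.025,0,0,0]
    - [0,0,0,0.025,0,0,0]
    - [0,0,0,0.01,0,0,0]
    - [0,0,0,0,0,0,0]

```text
clock: 3.8
tool_pos: [0.5158, 0.2518, 0.2645]
eef_rot: [0.702, 0.712, -0.001, 0.0]
contact_force: [1.5, -0.9, -0.4]
opening: 0.008
finger_force: 0.0
```

```bash
python3 - <<'E'
from h import *
np.set_printoptions(precision=4,suppress=True)
s=status.get_state(); print(s['tool_pos'],s['eef_rot'],s['contact_force'],s['q'])
a=snap('scene');b=snap('wrist')
cv2.imwrite('pics/press.png',np.hstack([cv2.resize(a[180:330,290:450],(400,375),interpolation=cv2.INTER_CUBIC),cv2.resize(b,(400,375))])[...,::-1])
E
```

```text
[0.5158 0.2518 0.2645] [ 0.7017  0.7124 -0.0006  0.0002] [ 1.4591 -0.9372 -0.4281] [-0.3293  0.8403 -0.3549  1.827   0.5049  0.5661 -0.9934]
```

View pics/press.png

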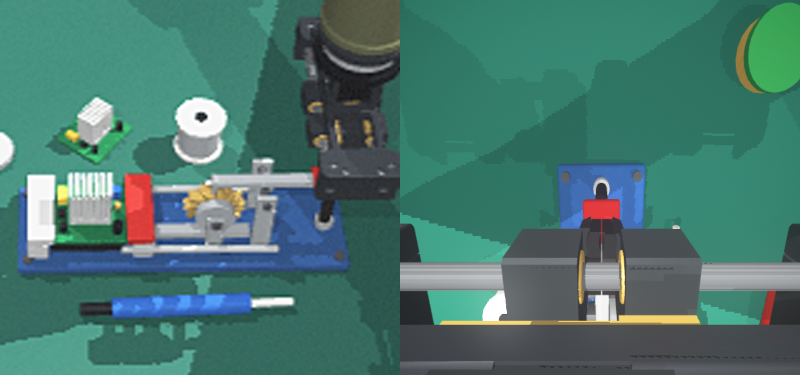

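The tab is centred under the closed fingers, seen at (602,208) in the wrist half of the picture. I'll descend towards it by feel.

Call:
play_rows:
  rows:
    - [0,0,0,0.005,0,0,0]
    - [0,0,0,0.004,0,0,0]
    - [0,0,0,0.001,0,0,0]
    - [0,0,0,0.001,0,0,0]

```text
clock: 4.4
tool_pos: [0.5157, 0.253, 0.2537]
eef_rot: [0.701, 0.713, -0.0, 0.0]
contact_force: [-0.1, 0.4, 0.4]
opening: 0.002
finger_force: 0.0
```

Call:
play_rows:
  rows:
    - [0,0,0,0.001,0,0,0]
    - [0,0,0,0.0,0,0,0]

```text
clock: 4.65
tool_pos: [0.5156, 0.253, 0.2526]
eef_rot: [0.701, 0.713, -0.0, 0.0]
contact_force: [1.1, 0.0, -0.1]
opening: 0.006
finger_force: 0.0
```

Call:
play_rows:
  rows:
    - [0,0,0,0.001,0,0,0]
    - [0,0,0,0.0,0,0,0]

```text
clock: 4.9
tool_pos: [0.5157, 0.2529, 0.2516]
eef_rot: [0.701, 0.713, -0.0, 0.0]
contact_force: [0.2, 0.1, -0.4]
opening: 0.005
finger_force: 0.0
```

Call:
play_rows:
  rows:
    - [0,0,0,0.001,0,0,0]
    - [0,0,0,0.0,0,0,0]

```text
clock: 5.15
tool_pos: [0.5157, 0.253, 0.2512]
eef_rot: [0.701, 0.713, 0.0, 0.0]
contact_force: [-0.8, -1.4, 5.0]
opening: 0.004
finger_force: 2.2
```

Call:
play_rows:
  rows:
    - [0,0,0,0.001,0,0,0]
    - [0,0,0,0.0,0,0,0]

```text
clock: 5.4
tool_pos: [0.5157, 0.2531, 0.2503]
eef_rot: [0.701, 0.713, 0.0, 0.0]
contact_force: [-1.7, -0.5, 5.7]
opening: 0.006
finger_force: 3.1
```

Call:
play_rows:
  rows:
    - [0,0,0,0.001,0,0,0]
    - [0,0,0,0.001,0,0,0]
    - [0,0,0,0.001,0,0,0]
    - [0,0,0,0,0,0,0]

```text
clock: 5.9
tool_pos: [0.5156, 0.2534, 0.2474]
eef_rot: [0.701, 0.713, 0.001, 0.0]
contact_force: [-1.3, -0.9, 7.7]
opening: 0.004
finger_force: 3.5
```

Call:
play_rows:
  rows:
    - [0,0,0,0.001,0,0,0]
    - [0,0,0,0.001,0,0,0]
    - [0,0,0,0,0,0,0]

```text
clock: 6.28
tool_pos: [0.5156, 0.2536, 0.2455]
eef_rot: [0.701, 0.713, 0.001, -0.0]
contact_force: [-0.8, 0.6, 6.9]
opening: 0.004
finger_force: 3.7
```

Call:
play_rows:
  rows:
    - [0,0,0,0.0005,0,0,0]
    - [0,0,0,0,0,0,0]

```text
clock: 6.52
tool_pos: [0.5156, 0.2536, 0.2451]
eef_rot: [0.701, 0.713, 0.001, -0.0]
contact_force: [-0.7, 1.5, 7.3]
opening: 0.004
finger_force: 3.8
```

Call:
play_rows:
  rows:
    - [0,0,0,0.0005,0,0,0]
    - [0,0,0,0,0,0,0]

```text
clock: 6.78
tool_pos: [0.5156, 0.2536, 0.2448]
eef_rot: [0.701, 0.713, 0.001, 0.0]
contact_force: [-1.4, -0.5, 9.3]
opening: 0.006
finger_force: 4.7
```

Call:
play_rows:
  rows:
    - [0,0,0,0.0003,0,0,0]
    - [0,0,0,0,0,0,0]

```text
clock: 7.02
tool_pos: [0.5156, 0.2536, 0.2448]
eef_rot: [0.701, 0.713, 0.001, 0.0]
contact_force: [-2.1, -0.3, 10.9]
opening: 0.004
finger_force: 5.7
```

```bash
python3 - <<'E'
from h import *
f=[];im=[]
for i in range(8):
    im.append(snap('scene')); s=status.get_state(); f.append((s['contact_force'][2].round(1),s['tool_pos'][2].round(4),round(s['finger_force'],1)))
print(f)
a=cv2.imread('pics/scene0.png')[...,::-1]
def lip(i):
    c=i[250:280,330:375].astype(int); m=(c[...,0]>110)&(c[...,1]<80)&(c[...,2]<80); return np.nonzero(m)[1].mean(), m.sum()
print(lip(a),lip(im[0]),lip(im[-1]))
E
```

```text
[(np.float64(12.5), np.float64(0.2447), 5.7), (np.float64(11.0), np.float64(0.2448), 5.7), (np.float64(11.3), np.float64(0.2448), 5.7), (np.float64(11.3), np.float64(0.2448), 5.7), (np.float64(11.1), np.float64(0.2447), 5.7), (np.float64(11.5), np.float64(0.2448), 5.7), (np.float64(11.0), np.float64(0.2448), 5.7), (np.float64(12.0), np.float64(0.2448), 5.7)]
(np.float64(14.3), np.int64(40)) (np.float64(18.129943502824858), np.int64(177)) (np.float64(19.0), np.int64(177))
```

The force climbs while z stays at 0.2448, so this is the stop. The jaw is opening, so I'll hold here.

Call:
play_rows:
  rows:
    - [0,0,0,0,0,0,0]
    - [0,0,0,0,0,0,0]
    - [0,0,0,0,0,0,0]
    - [0,0,0,0,0,0,0]
    - [0,0,0,0,0,0,0]
    - [0,0,0,0,0,0,0]
    - [0,0,0,0,0,0,0]
    - [0,0,0,0,0,0,0]

```text
clock: 8.43
tool_pos: [0.5156, 0.2536, 0.2447]
eef_rot: [0.701, 0.713, 0.001, 0.0]
contact_force: [-2.6, -0.9, 11.5]
opening: 0.005
finger_force: 5.7
```

Call:
play_rows:
  rows:
    - [0,0,0,0,0,0,0]
    - [0,0,0,0,0,0,0]
    - [0,0,0,0,0,0,0]
    - [0,0,0,0,0,0,0]
    - [0,0,0,0,0,0,0]
    - [0,0,0,0,0,0,0]
    - [0,0,0,0,0,0,0]
    - [0,0,0,0,0,0,0]

```text
clock: 9.43
tool_pos: [0.5156, 0.2536, 0.2447]
eef_rot: [0.701, 0.713, 0.001, 0.0]
contact_force: [-1.9, -0.5, 11.5]
opening: 0.001
finger_force: 5.7
```

Call:
play_rows:
  rows:
    - [0,0,0,0,0,0,0]
    - [0,0,0,0,0,0,0]
    - [0,0,0,0,0,0,0]
    - [0,0,0,0,0,0,0]
    - [0,0,0,0,0,0,0]
    - [0,0,0,0,0,0,0]
    - [0,0,0,0,0,0,0]
    - [0,0,0,0,0,0,0]

```text
clock: 10.42
tool_pos: [0.5156, 0.2537, 0.2448]
eef_rot: [0.701, 0.713, 0.001, 0.0]
contact_force: [-2.0, -0.4, 11.7]
opening: 0.005
finger_force: 5.7
```

```bash
cat > jaw.py <<'E'
from h import *
def lip(i):
    c=i[245:290,325:380].astype(int); m=((c[...,0]>110)&(c[...,1]<80)&(c[...,2]<80)).astype(np.uint8)
    n,l,st,ce=cv2.connectedComponentsWithStats(m); k=1+np.argmax(st[1:,4]); return ce[k].round(2),st[k]
E
python3 - <<'E'
from jaw import *
print(lip(cv2.imread('pics/scene0.png')[...,::-1]),lip(snap('scene','s2')))
for i in range(5): x=snap('scene')
print(lip(x)); s=status.get_state(); print(s['contact_force'],s['tool_pos'])
E
```

```text
(array([20.19, 30.81]), array([16, 29, 11,  4, 26], dtype=int32)) (array([29.19, 20.18]), array([ 24,   4,  11,  29, 214], dtype=int32))
(array([29.17, 20.21]), array([ 24,   4,  11,  29, 215], dtype=int32))
[-2.66117378 -0.4819883  10.44064994] [0.51559426 0.2536651  0.24474333]
```

```bash
python3 - <<'E'
from h import *
t=snap('top','t2').astype(int)
def f(t):
    c=t[212:250,260:310]; m=(c[...,0]>110)&(c[...,1]<80)&(c[...,2]<80); x=np.nonzero(m[18:33])[1]+260
    return x.min(),x.max(),x.mean(),ray('top',x.mean(),238,.045)
print(f(cv2.imread('pics/top0.png')[...,::-1].astype(int)),f(t))
E
```

```text
(np.int64(289), np.int64(301), np.float64(295.0), array([0.50274266, 0.07612242, 0.045     ])) (np.int64(281), np.int64(291), np.float64(286.0), array([0.50239057, 0.09586935, 0.045     ]))
```

The jaw is about 20 mm open and stationary. I'll let the pawl go and move over the heatsink.

Call:
play_rows:
  rows:
    - [0,0,0,-0.002,0,0,0]
    - [0,0,0,-0.003,0,0,0]
    - [0,0,0,-0.005,0,0,0]
    - [0,0,0,-0.01,0,0,0]
    - [0,0,0,-0.02,0,0,0]
    - [0,0,0,-0.03,0,0,0]
    - [60,-0.03,0,0,0,0,0]
    - [60,-0.04,0,0,0,0,0]

```text
clock: 11.78
tool_pos: [0.5168, 0.1833, 0.3142]
eef_rot: [0.7, 0.714, 0.001, 0.0]
contact_force: [0.8, -0.9, 0.8]
opening: 0.207
finger_force: 0.0
```

Call:
play_rows:
  rows:
    - [60,-0.04,0,0,0,0,0]
    - [60,-0.04,0,0,0,0,0]
    - [60,-0.04,0,0,0,0,0]
    - [60,-0.036,0,0,0,0,0]
    - [60,0,0,0,0,0,0]
    - [60,0,0,0,0,0,0]

```text
clock: 12.52
tool_pos: [0.5195, 0.0278, 0.3137]
eef_rot: [0.701, 0.713, 0.001, -0.0]
contact_force: [0.5, 0.5, -0.2]
opening: 0.599
finger_force: 0.0
```

```bash
python3 - <<'E'
from h import *
np.set_printoptions(precision=4,suppress=True)
s=status.get_state(); print(s['tool_pos'],s['eef_rot'],s['contact_force'],s['q'])
a=snap('wrist','w3')
for d in finder.spot_in('wrist','module_grip')[:3]: print(round(d['score'],2),world('wrist',d['at'],s))
g=Ro.from_quat(s['eef_rot']).apply([0,0,.147])+s['tool_pos']; print('grasp',g)
# pixel of predicted heatsink top corners
P=cams.camera_params('wrist');T=np.linalg.inv(np.array(P['tool_from_camera']));f=240/np.tan(np.radians(P['vfov'])/2)
for z in (.078,):
  for dx,dy in [(-14,-20),(14,-20),(14,20),(-14,20)]:
    w=np.array([.518+dx/1e3,.027+dy/1e3,z]); t=Ro.from_quat(s['eef_rot']).inv().apply(w-s['tool_pos']); c=T[:3,:3]@t+T[:3,3]
    print((f*c[0]/c[2]+P['cx']).round(),(f*c[1]/c[2]+P['cy']).round())
E
```

```text
[0.5195 0.0278 0.3137] [ 0.701   0.7131  0.0006 -0.0002] [ 0.5199  0.5051 -0.2382] [ 0.1206  0.7202 -0.431   1.9585  0.53    0.5743 -0.6519]
0.9 [0.3994 0.0392 0.0004]
0.8 [0.5213 0.0364 0.0332]
grasp [0.5196 0.0279 0.1667]
299.0 282.0
340.0 283.0
342.0 226.0
299.0 225.0
```

View pics/w3.png

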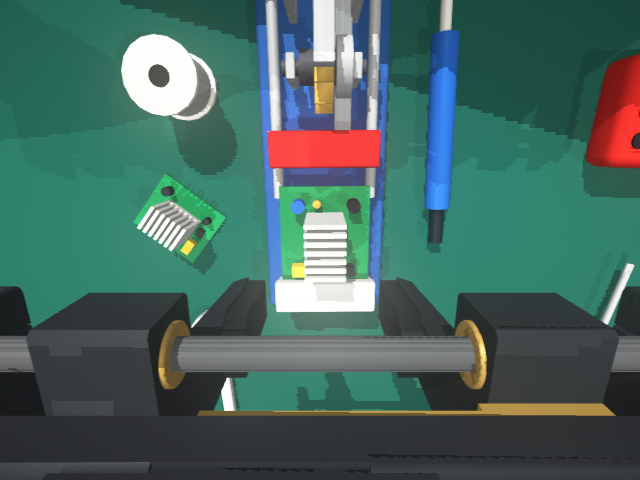

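The heatsink's top face is at cols 304–347, rows 230–284, which is about 2 mm to tool +y and 2 mm to tool −x of the grasp axis. The jaw is clearly open and the pawl is resting. I'll correct for that and descend.

Call:
play_rows:
  rows:
    - [60,-0.001,0.001,0.02,0,0,0]
    - [60,-0.001,0.001,0.025,0,0,0]
    - [60,0,0,0.025,0,0,0]
    - [60,0,0,0.02,0,0,0]
    - [60,0,0,0.01,0,0,0]
    - [60,0,0,0.004,0,0,0]
    - [60,0,0,0.003,0,0,0]
    - [60,0,0,0,0,0,0]

```text
clock: 13.62
tool_pos: [0.5216, 0.025, 0.2067]
eef_rot: [0.701, 0.713, 0.0, 0.0]
contact_force: [-0.2, -1.4, 0.1]
opening: 0.599
finger_force: 0.0
```

Call:
play_rows:
  rows:
    - [25,0,0,0,0,0,0]
    - [15,0,0,0,0,0,0]
    - [10,0,0,0,0,0,0]
    - [10,0,0,0,0,0,0]
    - [10,0,0,0,0,0,0]
    - [10,0,0,0,0,0,0]
    - [10,0,0,0,0,0,0]
  grip_force: 20

```text
clock: 14.5
tool_pos: [0.5215, 0.025, 0.2066]
eef_rot: [0.701, 0.713, 0.0, 0.0]
contact_force: [-0.1, -1.0, 4.1]
opening: 0.317
finger_force: 20.0
```

Gripped at 28 mm. Now I'll slide it out.

Call:
play_rows:
  rows:
    - [10,0.001,0,0,0,0,0]
    - [10,0.002,0,0,0,0,0]
    - [10,0.002,0,0,0,0,0]
    - [10,0.002,0,0,0,0,0]
    - [10,0.002,0,0,0,0,0]
    - [10,0.001,0,0,0,0,0]
    - [10,0,0,0,0,0,0]

```text
clock: 15.38
tool_pos: [0.5214, 0.034, 0.2066]
eef_rot: [0.702, 0.713, -0.001, 0.001]
contact_force: [-0.7, -3.3, 6.0]
opening: 0.319
finger_force: 20.0
```

```bash
python3 - <<'E'
from h import *
s=status.get_state(); print(s['tool_pos'],s['contact_force'],s['moment'],s['finger_force'],s['opening'])
t=snap('wrist','w4'); cv2.imwrite('pics/w4c.png',cv2.resize(t[60:420,160:480],None,fx=1.6,fy=1.6)[...,::-1])
E
```

```text
[0.52139415 0.03395798 0.20659486] [-0.70484371 -3.34021087  5.99318333] [-0.5520924  -0.09937841 -0.01175571] 19.98298506019637 0.319003085475449
```

View pics/w4c.png

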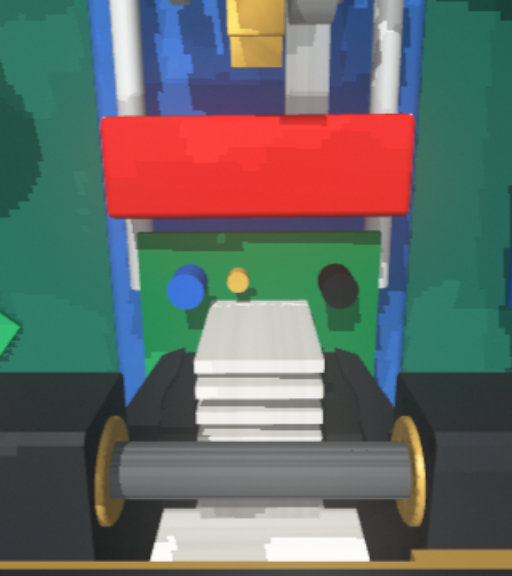

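The board is off the fixed lip, with its far edge at row 232 and the red lip at row 215, so there is a gap. One more millimetre, then I'll lift it slowly.

Call:
play_rows:
  rows:
    - [10,0.001,0,0,0,0,0]
    - [10,0,0,-0.001,0,0,0]
    - [10,0,0,-0.003,0,0,0]
    - [10,0,0,-0.004,0,0,0]
    - [10,0,0,-0.004,0,0,0]

```text
clock: 16.05
tool_pos: [0.5212, 0.0361, 0.2186]
eef_rot: [0.701, 0.713, 0.0, -0.0]
contact_force: [0.8, 0.6, -1.4]
opening: 0.32
finger_force: 20.0
```

Call:
play_rows:
  rows:
    - [10,0,0,-0.005,0,0,0]
    - [10,0,0,-0.008,0,0,0]
    - [10,0,0,-0.015,0,0,0]
    - [10,0,0,-0.02,0,0,0]
    - [10,0,0,-0.02,0,0,0]
    - [10,0,0,-0.01,0,0,0]
    - [10,0,0,0,0,0,0]

```text
clock: 16.92
tool_pos: [0.5214, 0.0359, 0.2972]
eef_rot: [0.701, 0.713, 0.001, 0.001]
contact_force: [0.0, -0.0, -2.4]
opening: 0.312
finger_force: 20.0
```

```bash
python3 - <<'E'
from h import *
s=status.get_state(); print(s['tool_pos'],s['eef_rot'],s['contact_force'],s['moment'],s['opening'])
t=snap('top','t5'); sc=snap('scene')
c=t.astype(int); m=((c[...,0]>110)&(c[...,1]<80)&(c[...,2]<80)); m[:, :400]=0; m[:225]=0; m[330:]=0
n,l,st,ce=cv2.connectedComponentsWithStats(m.astype(np.uint8)); k=1+np.argmax(st[1:,4])
h=cv2.convexHull(cv2.findNonZero((l==k).astype(np.uint8))); rc=cv2.minAreaRect(h); print(rc)
print([ray('top',*p,.024).round(4).tolist() for p in cv2.boxPoints(rc)], ray('top',*rc[0],.024))
d=Ro.from_quat(s['eef_rot']).inv().apply(ray('top',*rc[0],.024)-s['tool_pos']); print('tool delta',d)
cv2.imwrite('pics/s5.png',np.hstack([cv2.resize(sc[150:330,150:450],(500,300)),cv2.resize(t[180:330,190:340],(300,300))])[...,::-1])
E
```

```text
[0.52141611 0.03592934 0.29724865] [7.01323680e-01 7.12842512e-01 6.22345630e-04 5.11249792e-04] [ 0.03407854 -0.04168176 -2.41491554] [-0.02904089 -0.07522441 -0.01301717] 0.31195322973240663
((463.85186767578125, 273.3849182128906), (67.26747131347656, 59.550682067871094), 85.13549041748047)
[[0.5021, -0.2271, 0.024], [0.516, -0.36, 0.024], [0.367, -0.3665, 0.024], [0.3538, -0.2367, 0.024]] [ 0.43386578 -0.29758015  0.024     ]
tool delta [-0.33207844 -0.09340967  0.2730513 ]
```

View pics/s5.png

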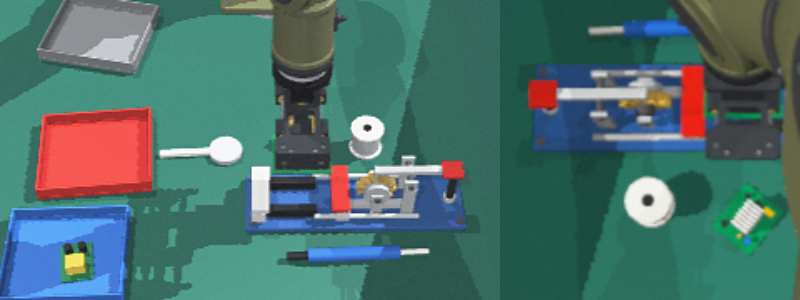

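The vise rails are empty and the board is in the gripper. In the new top picture the arm covers part of the tray, so I'll measure the tray from the first one.

```bash
python3 - <<'E'
from h import *
s=status.get_state()
for cam,f,(x0,x1,y0,y1) in [('top','top0',(400,520,225,330)),('scene','scene0',(150,255,200,285))]:
    c=cv2.imread(f'pics/{f}.png')[...,::-1].astype(int); m=((c[...,0]>100)&(c[...,1]<80)&(c[...,2]<80)).astype(np.uint8)
    q=np.zeros_like(m); q[y0:y1,x0:x1]=m[y0:y1,x0:x1]
    n,l,st,ce=cv2.connectedComponentsWithStats(q); k=1+np.argmax(st[1:,4])
    h=cv2.convexHull(cv2.findNonZero((l==k).astype(np.uint8)))[:,0]
    w=np.array([ray(cam,*p,.024)[:2] for p in h],np.float32); rc=cv2.minAreaRect(w); print(cam,rc)
    d=Ro.from_quat(s['eef_rot']).inv().apply(np.r_[rc[0],.15]-s['tool_pos']); print('tool delta',d)
E
```

```text
top ((0.433118999004364, -0.27297109365463257), (0.15086166560649872, 0.17509613931179047), 5.82023286819458)
tool delta [-0.30732537 -0.09294546  0.14628613]
scene ((0.44366729259490967, -0.2751917243003845), (0.1662396788597107, 0.17108029127120972), 5.724546909332275)
tool delta [-0.3097199  -0.08243529  0.14628056]
```

Call:
play_rows:
  rows:
    - [10,-0.02,-0.006,0,0,0,0]
    - [10,-0.04,-0.012,0,0,0,0]
    - [10,-0.045,-0.013,0,0,0,0]
    - [10,-0.045,-0.013,0,0,0,0]
    - [10,-0.045,-0.013,0,0,0,0]
    - [10,-0.045,-0.013,0,0,0,0]
    - [10,-0.04,-0.012,0,0,0,0]
    - [10,-0.028,-0.007,0,0,0,0]

```text
clock: 18.02
tool_pos: [0.4361, -0.2755, 0.2955]
eef_rot: [0.702, 0.712, -0.001, -0.001]
contact_force: [-0.0, -0.5, -1.3]
opening: 0.315
finger_force: 20.0
```

Call:
play_rows:
  rows:
    - [10,0,0,0.01,0,0,-1.5]
    - [10,0,0,0.02,0,0,-1.5]
    - [10,0,0,0.025,0,0,-1.5]
    - [10,0,0,0.02,0,0,0]
    - [10,0,0,0.01,0,0,0]
    - [10,0,0,0,0,0,0]

```text
clock: 18.77
tool_pos: [0.4375, -0.2724, 0.2107]
eef_rot: [0.672, 0.741, -0.0, -0.001]
contact_force: [-0.7, 0.5, -1.4]
opening: 0.313
finger_force: 20.0
```

```bash
python3 - <<'E'
from h import *
s=status.get_state(); print(s['tool_pos'],s['eef_rot'],s['contact_force'],s['opening'])
print(np.degrees(Ro.from_quat(s['eef_rot']).as_matrix()[:2,2]))
sc=snap('scene'); t=snap('wrist')
cv2.imwrite('pics/s6.png',np.hstack([cv2.resize(sc[130:300,130:300],(400,400)),cv2.resize(t,(400,400))])[...,::-1])
E
```

```text
[ 0.43753026 -0.27241286  0.21070798] [ 6.72029823e-01  7.40523610e-01 -6.53327459e-05 -8.33876118e-04] [-0.67710279  0.47285848 -1.39186834] 0.31349374840330146
[-0.07579206  0.05867193]
```

View pics/s6.png

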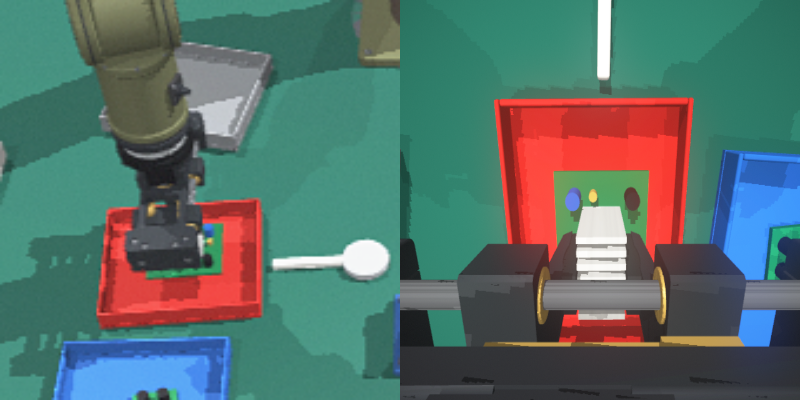

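The board, at (600,210) in the wrist half, hangs level and centred over the red tray. I'll lower it to contact.

Call:
play_rows:
  rows:
    - [10,0,0,0.01,0,0,0]
    - [10,0,0,0.01,0,0,0]
    - [10,0,0,0.005,0,0,0]
    - [10,0,0,0.002,0,0,0]
    - [10,0,0,0.001,0,0,0]
    - [10,0,0,0,0,0,0]

```text
clock: 19.62
tool_pos: [0.4374, -0.2735, 0.1835]
eef_rot: [0.673, 0.74, 0.0, 0.0]
contact_force: [-0.4, -0.0, -0.3]
opening: 0.312
finger_force: 20.0
```

Call:
play_rows:
  rows:
    - [10,0,0,0.001,0,0,0]
    - [10,0,0,0,0,0,0]

```text
clock: 19.88
tool_pos: [0.4374, -0.2735, 0.1825]
eef_rot: [0.673, 0.74, -0.0, 0.0]
contact_force: [0.1, -0.2, -0.5]
opening: 0.312
finger_force: 20.0
```

Call:
play_rows:
  rows:
    - [10,0,0,0.001,0,0,0]
    - [10,0,0,0,0,0,0]

```text
clock: 20.12
tool_pos: [0.4373, -0.2734, 0.1814]
eef_rot: [0.673, 0.74, -0.0, -0.0]
contact_force: [-0.2, -0.5, -1.4]
opening: 0.317
finger_force: 20.0
```

Call:
play_rows:
  rows:
    - [10,0,0,0.001,0,0,0]
    - [10,0,0,0,0,0,0]

```text
clock: 20.38
tool_pos: [0.4374, -0.2734, 0.1806]
eef_rot: [0.673, 0.74, -0.0, 0.0]
contact_force: [-0.4, 0.3, 1.4]
opening: 0.315
finger_force: 20.0
```

It has touched down at the expected height. I'll open and retreat.

Call:
play_rows:
  rows:
    - [34,0,0,0,0,0,0]
    - [38,0,0,0,0,0,0]
    - [50,0,0,0,0,0,0]
    - [60,0,0,0,0,0,0]
    - [60,0,0,0,0,0,0]

```text
clock: 21.0
tool_pos: [0.4374, -0.2734, 0.1804]
eef_rot: [0.673, 0.74, -0.0, 0.0]
contact_force: [0.1, -0.2, -0.7]
opening: 0.598
finger_force: 0.0
```

Call:
play_rows:
  rows:
    - [60,0,0,-0.01,0,0,0]
    - [60,0,0,-0.02,0,0,0]
    - [60,0,0,-0.03,0,0,0]
    - [60,0,0,-0.04,0,0,0]
    - [60,0,0,-0.04,0,0,0]
    - [60,0,0,-0.04,0,0,0]
    - [60,0,0,0,0,0,0]
    - [60,0,0,0,0,0,0]

```text
clock: 22.0
tool_pos: [0.4368, -0.2735, 0.3602]
eef_rot: [0.673, 0.74, -0.0, -0.0]
contact_force: [-0.3, 0.2, -0.8]
opening: 0.603
finger_force: 0.0
```

```bash
python3 - <<'E'
from h import *
s=status.get_state(); print(s['tool_pos'],s['contact_force'],s['opening'])
sc=snap('scene'); t=snap('wrist')
cv2.imwrite('pics/s7.png',np.hstack([cv2.resize(sc[130:320,130:450],(500,300)),cv2.resize(t[:300],(300,300))])[...,::-1])
E
```

```text
[ 0.43677664 -0.27348795  0.36023055] [-0.32593876  0.24082603 -0.84498719] 0.6029340531200451
```

View pics/s7.png

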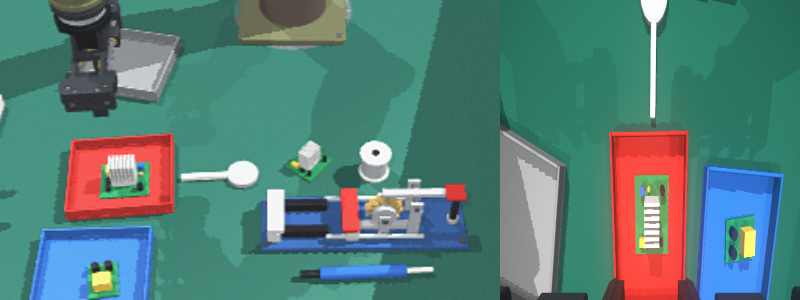

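The board lies flat in the middle of the red tray, at (123,172) in the scene half. The jaw is open, the pawl is down, and nothing else has moved.

```bash
python3 -c "
from plant import r
print(r.finish_job())"
```

```text
the job is handed in; nothing more can be done
None
```

The board is out of the vise and lying flat in the middle of the red tray, with the jaw about 20 mm open and the pawl back down; I handed the job in after about 22 s of the 72 s allowed, but the hand-in returned no verdict.

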